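Sort the bottles and culture dishes into their trays

ROBOT

A 6-joint arm with a two-finger parallel gripper is mounted at the origin on a cart in front of the work surface, level with it; the furniture and walls round the work are solid. World frame = base frame: x ahead of the robot, y to its left, z up, the work surface at z = 0. Lengths are in mm, angles in rad, forces in N, time in s.
With the tool pointing down it reaches from about 350 to 875 mm from the base axis. Payload 4.2 kg.
Tool frame: the origin (TCP) lies midway between the tips of the shut fingers; the grasp point (between the pads) lies 19 mm behind it; z points along the fingers, y is the line along which they close (so a half turn about z gives the same grasp; the last joint's range is limited). The gripper opens to 85 mm and grips with 20 to 120 N. Pads are 22 mm wide; open, the fingers measure 114 mm over their backs; the gripper's body (76 mm by 85 mm) begins 54 mm behind the grasp point. The pads swing forward as they close: fully open they stand 13 mm farther back than shut.
Start: joints at [-0.869, 0.385, 0.008, 0, -1.194, -0.259], TCP at [267.806, -564.694, 231.312] pointing down, gripper open.
Joint ranges: [-3.14, 3.14], [-1.21, 2.06], [-1.07, 1.41], [-3.16, 2.05], [-2.99, -0.16], [-3.1, 3.1]. Speed limits (rad/s): [2.79, 2.79, 3.14, 3.14, 3.14, 3.14].

INTERFACE

Orientations are given as a unit quaternion [x, y, z, w].
In Python, from bench import arm, eyes, nets gives the robot as it stands.
- The arm moves only by the tool apply_moves, never from a script. Its arguments are lists of equal length, an entry for each row: "delta_rot": the turn, a rotation vector about the tool's x, y, z as a fraction of full scale, a list of three; "xyz": the shift along the tool's x, y, z as a fraction of full scale, a list of three; "hand": the gripper command: -1 is fully open, 1 is shut, values between are in proportion. In form: {"delta_rot": [[ax, ay, az], ...], "xyz": [[dx, dy, dz], ...], "hand": [hand, ...]}. A call has 1 to 20 rows; each row shifts and turns the commanded pose from where the row before left it, along the tool's axes as they then stand; what a row does not reach is not made up. Full scale, the value 1, is 0.025 m for a shift and 6 degrees for a turn. A row lasts 1/12 s, in which the tool goes at most 41.7 mm and 7.16 degrees, less where a joint would pass 70% of its speed; a pose out of reach is approached as far as the arm can. A call with a number of a shift or a turn outside -1 to 1 is refused whole. A call with a gripper value outside its range is refused whole. The fingers move at their own pace and stop on an object; the grip force is fixed at half the most. Time passes only in rows, so rows that do not move let the fingers close. It gives the time, the measured TCP pose, the force, the opening and the grip force at its end, in the units of the state.
- arm.read_state(): the state, without advancing time (a new reading comes with each control period).
- eyes.get_image(name): name is "scene" or "top" or "wrist"; returns a dict with "frame" (384x512x3 uint8, red, green, blue), "range_z" (384x512 float32, mm along the optical axis (not along the pixel's ray), 0 where there is no reading), "camera_matrix" (3x3 intrinsics, pixels), "R" (3x3) and "t" (3): a world point X has camera coordinates R X + t; the wrist camera has in their place "hand_eye" (4x4, takes a point from camera to tool coordinates, whose origin is the TCP and whose axes are the flange's). Camera axes: x right, y down, z forward; pixel columns grow to the right and rows downward; lengths in mm; the calibration is good to about 2 mm. A picture is of the moment at which its call begins: read the wrist's pose just before it.
- arm.job_done(): hands the job in; it is judged then, once.
Trained networks look in a picture, given as the dict that the camera call returned (one of the last four; its "shot" number tells which), for a name from the list of things; names that differ only in an ending like _2 or _b are one class to them, and where a whole thing is asked for, a point or a joint stands for the part that bears it (a point fixed in the world has none). Each returns a list of dicts, best first, with "score" (0 to 1); they miss things now and then, are a little off and sometimes report something else, mostly with a low value. They report only what shows in the picture. A call takes as long as a camera call. They do not tell look-alikes from the thing itself.
- nets.look_for(name, picture): "bbox" ([left, top, right, bottom] in pixels, round what is visible of it).
- nets.masks_of(name, picture): "region" (384x512 bool, what is visible of it) and "bbox" ([left, top, right, bottom] in pixels, round what is visible of it).
The state is a dict: "clock": time; "joints": joint angles; "joint_vel": joint speeds; "joint_efforts": joint torques, N m; "position": TCP position; "ee_rot": TCP orientation; "contact_force": force on the tool from outside, world axes, zero at the start; "wrist_torque": the same for the moment, N m; "gripper_width": finger opening in mm; "grasp_force": force on a finger pad.
Only numpy, scipy, OpenCV 4.12 (cv2) and the standard library are available. Lean on these libraries where they do the work, as an engineer would, in place of code of your own. Each camera call takes 0.05 s, during which the arm holds its last target. There are 200 camera calls.

TASK

Sort the things standing about on the bench into the three trays: the small bottle with the red cap into the red tray, both bottles with blue caps (the small and the large) into the blue tray, and both loose stacks of culture dishes into the green tray. Set each one down upright and side by side, flat on the tray's floor, without dropping it or knocking anything over. Leave the white-capped bottle and the brown bottle standing where they are.

Things in the scene. Friction and masses are not known exactly. Their poses are not given: they have to be found in the camera images.
- small_red: small white bottle with a red cap, 34 mm diameter, 66 mm high, 50 g; body straight up to about 40 mm, then a shoulder and cap (grip it at 25 to 45 mm height). Origin at the centre of its underside, z up; round, so its yaw does not matter. Loose.
- small_blue: small white bottle with a blue cap, 36 mm diameter, 75 mm high, 50 g; body straight up to about 45 mm, then a shoulder and cap (grip it at 25 to 48 mm height). Origin at the centre of its underside, z up; round, so its yaw does not matter. Loose.
- large_blue: large white bottle with a blue cap, 60 mm diameter, 120 mm high, 0.3 kg; body straight up to about 75 mm, then a shoulder and cap (grip it at 40 to 75 mm height). Origin at the centre of its underside, z up; round, so its yaw does not matter. Loose.
- short_stack: the short loose stack of beige culture dishes (three dishes that hold together as one piece), 60 mm diameter, 45 mm high, 36 g. It stands on the bare bench; the stacks on the large tray at the left are not meant. Origin at the centre of its underside, z up; round, so its yaw does not matter. Loose.
- tall_stack: the tall loose stack of beige culture dishes (five dishes that hold together as one piece), 60 mm diameter, 74 mm high, 60 g. It stands on the bare bench. Origin at the centre of its underside, z up; round, so its yaw does not matter. Loose.
- small_white: bystander, to be left: small white bottle with a white cap, 31 mm diameter, 58 mm high, standing among the things to sort. Origin at the centre of its underside, z up; round, so its yaw does not matter. Loose.
- amber_bottle: bystander, to be left: brown bottle with a black cap, 64 mm diameter, 135 mm high, behind the balance (which is fixed straight ahead of the robot, x 0.26 to 0.58 m, y -0.11 to 0.12 m, 0.18 m high: carry things over it or round it). Origin at the centre of its underside, z up; round, so its yaw does not matter. Loose.
- red_tray: shallow open red plastic tray for the red-capped bottle, fixed to the bench, 180 mm long (its x axis) by 90 mm wide (its y axis) by 12 mm high (13 mm with the rolled rim), floor and walls 3 mm thick (inside 174 x 84 mm), flat inside, no dividers. Origin at the centre of its underside; the inner floor is 3 mm above it. It lies to the right of the balance; the three trays change places, long sides pointing away from the robot within 0.1 rad.
- blue_tray: shallow open blue plastic tray for the two blue-capped bottles, fixed to the bench, 180 mm long (its x axis) by 90 mm wide (its y axis) by 12 mm high (13 mm with the rolled rim), floor and walls 3 mm thick (inside 174 x 84 mm), flat inside, no dividers. Origin at the centre of its underside; the inner floor is 3 mm above it. It lies to the right of the balance; the three trays change places, long sides pointing away from the robot within 0.1 rad.
- green_tray: shallow open green plastic tray for the two stacks of culture dishes, fixed to the bench, 180 mm long (its x axis) by 90 mm wide (its y axis) by 12 mm high (13 mm with the rolled rim), floor and walls 3 mm thick (inside 174 x 84 mm), flat inside, no dividers. Origin at the centre of its underside; the inner floor is 3 mm above it. It lies to the right of the balance; the three trays change places, long sides pointing away from the robot within 0.1 rad.
Mind the look-alikes: they are no part of the job. There is more than one size of the green_tray; the job needs the smaller.

How it is judged:
By the outcome, as a careful person would: the job done as asked, in the order asked, and still so for the second after the job is handed in, with the robot touching nothing.
It also fails if it takes over 144 s, if anything falls off the work surface, if the arm or the gripper's body presses on something with over 40 N, if the wrist force passes 120 N, or if a joint passes its speed limit or range.

## Working session

There is one attempt and no reset: what is moved stays moved. The work goes in short steps, Python scripts to look and compute and a tool call to move; the robot and the scene stay as the last step left them, time stands still between calls to the robot, and variables do not carry over. Pictures are saved under pics/ and viewed, at most 14 in all, crops included, and the job is handed in when it is done.

Besides the shell and the picture viewer there is one more tool, called after "Emit:" by a JSON object that holds its "method" and its "body", one argument or row to a line. apply_moves: Moves the arm, as the interface text tells. Its arguments: {"type":"object","properties":{"delta_rot":{"type":"array"},"xyz":{"type":"array"},"hand":{"type":"array"}},"required":["delta_rot","xyz","hand"]}

```bash
mkdir -p pics; ls; cat > h.py <<'E'
import numpy as np, cv2
from bench import arm, eyes, nets
def pts(p, m=None):
    K=p["camera_matrix"]; z=p["range_z"]; v,u=np.nonzero((z>0)&(m if m is not None else True))
    d=z[v,u]; c=np.stack([(u-K[0,2])/K[0,0]*d,(v-K[1,2])/K[1,1]*d,d],1)
    return (c-p["t"])@p["R"]
E
python3 - <<'E'
from h import *
print(arm.read_state())
for cam in ("top","scene"):
    p=eyes.get_image(cam); cv2.imwrite(f"pics/{cam}0.png",cv2.resize(p["frame"][:,:,::-1],(768,576)))
    print(cam)
    for n in "small_red small_blue large_blue short_stack tall_stack small_white amber_bottle red_tray blue_tray green_tray".split():
        for r in nets.masks_of(n,p)[:4]:
            if r["score"]<.25: continue
            q=pts(p,r["region"])
            if len(q)<5: continue
            zt=np.percentile(q[:,2],95); t=q[q[:,2]>zt-6]
            c,_=cv2.minEnclosingCircle(t[:,:2].astype(np.float32))
            print(n,round(r["score"],2),[int(b) for b in r["bbox"]],"ztop",round(zt),"med",np.median(q,0).round(),"topc",np.round(c),"lo",np.percentile(q,2,axis=0).round(),"hi",np.percentile(q,98,axis=0).round())
E
```

```text
pics
{'clock': 0.0, 'joints': array([-8.69396324e-01,  3.85587697e-01,  6.60591620e-03, -5.04758047e-04,
       -1.19398708e+00, -2.58584770e-01]), 'joint_vel': array([-0.00014141, -0.00145457,  0.00176226, -0.00043685, -0.00029973,
        0.00147657]), 'joint_efforts': array([ 2.09646664e-04, -3.92289054e+01,  1.88397521e+01,  4.18601140e+00,
       -4.64769983e-03, -1.83976636e-05]), 'position': array([ 267.55997025, -564.18217284,  230.19413517]), 'ee_rot': array([-2.19512113e-01,  9.75609142e-01,  1.07183755e-03, -2.93543991e-04]), 'contact_force': array([ 0.23124607, -0.37727711, -1.86816882]), 'wrist_torque': array([-0.02913677,  0.00594337, -0.04443805]), 'grasp_force': 0.0, 'gripper_width': 85.27326907164395}
top
small_red 0.4 [172, 158, 184, 169] ztop 67 med [652.  98.  46.] topc [658. 102.] lo [641.  86.  -2.] hi [673. 117.  68.]
small_blue 0.51 [100, 231, 117, 237] ztop 76 med [386. 363.  51.] topc [387. 371.] lo [371. 355.   5.] hi [403. 376.  77.]
large_blue 0.74 [131, 228, 153, 241] ztop 123 med [377. 219.  88.] topc [377. 230.] lo [349. 203.  -1.] hi [404. 284. 124.]

[... 1725 characters left out ...]
34. 237.] lo [603. 196.  -6.] hi [712. 265.  43.]
tall_stack 0.61 [168, 222, 183, 249] ztop 72 med [498. 214.  53.] topc [514. 205.] lo [486. 182.   0.] hi [537. 235.  73.]
tall_stack 0.61 [276, 169, 290, 183] ztop 9 med [ 576. -418.    0.] topc [ 377. -217.] lo [ 522. -465.   -8.] hi [ 608. -388.   10.]
red_tray 0.57 [259, 178, 288, 203] ztop 9 med [ 529. -307.   -1.] topc [ 515. -299.] lo [ 438. -355.   -6.] hi [ 597. -263.   10.]
green_tray 0.87 [242, 200, 278, 214] ztop 121 med [ 475. -189.   -0.] topc [391. -40.] lo [ 392. -230.   -5.] hi [546. -56. 151.]
green_tray 0.55 [319, 149, 374, 177] ztop 13 med [ 430. -739.    1.] topc [ 434. -729.] lo [ 305. -802.   -5.] hi [ 564. -667.   15.]
```

View pics/top0.png

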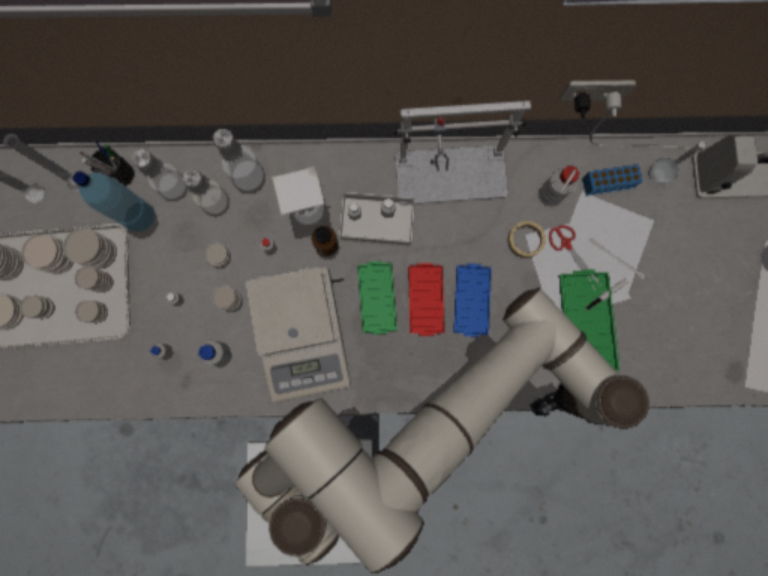

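View pics/scene0.png

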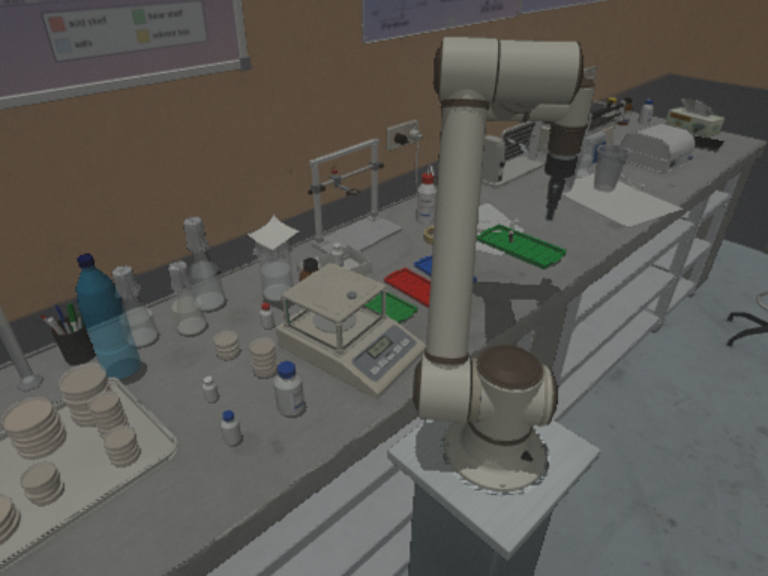

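The pictures show, in pixels of the 768-wide top view: small_red (267,243), tall stack (228,298), short stack (217,255), small_blue (158,352), large_blue (211,353), and the small trays green (377,298), red (426,299) and blue (472,299). The large green tray at (590,320) is the decoy. I'll square the tool with the world and set out for small_red.

Emit:
{"method": "apply_moves", "body": {
  "delta_rot": [
    [0,0,0.846],
    [0,0,0.846],
    [0,0,0.846],
    [0,0,0.846],
    [0,0,0.846],
    [0,0,0],
    [0,0,0],
    [0,0,0],
    [0,0,0],
    [0,0,0],
    [0,0,0],
    [0,0,0],
    [0,0,0],
    [0,0,0],
    [0,0,0],
    [0,0,0],
    [0,0,0],
    [0,0,0],
    [0,0,0],
    [0,0,0]
  ],
  "xyz": [
    [0,0,0],
    [0,0,0],
    [0,0,0],
    [0,0,0],
    [0,0,0],
    [-0.58,1,0],
    [-0.58,1,0],
    [-0.58,1,0],
    [-0.58,1,0],
    [-0.58,1,0],
    [-0.58,1,0],
    [-0.58,1,0],
    [-0.58,1,0],
    [-0.58,1,0],
    [-0.58,1,0],
    [-0.58,1,0],
    [-0.58,1,0],
    [-0.58,1,0],
    [-0.58,1,0],
    [-0.58,1,0]
  ],
  "hand": [-1,-1,-1,-1,-1,-1,-1,-1,-1,-1,-1,-1,-1,-1,-1,-1,-1,-1,-1,-1]
}}

```text
clock: 2.77
position: [485.9, -188.4, 231.6]
ee_rot: [-0.0, 1.0, -0.0, 0.0]
contact_force: [0.3, -0.5, 0.2]
gripper_width: 85.7
grasp_force: 0.0
```

Emit:
{"method": "apply_moves", "body": {
  "delta_rot": [
    [0,0,0],
    [0,0,0],
    [0,0,0],
    [0,0,0],
    [0,0,0],
    [0,0,0],
    [0,0,0],
    [0,0,0],
    [0,0,0],
    [0,0,0],
    [0,0,0],
    [0,0,0],
    [0,0,0],
    [0,0,0]
  ],
  "xyz": [
    [-0.57,0.97,0],
    [-0.57,0.97,0],
    [-0.57,0.97,0],
    [-0.57,0.97,0],
    [-0.57,0.97,0],
    [-0.57,0.97,0],
    [-0.57,0.97,0],
    [-0.57,0.97,0],
    [-0.57,0.97,0],
    [-0.57,0.97,0],
    [-0.57,0.97,0],
    [-0.57,0.97,0],
    [0,0,0],
    [0,0,0]
  ],
  "hand": [-1,-1,-1,-1,-1,-1,-1,-1,-1,-1,-1,-1,-1,-1]
}}

```text
clock: 3.93
position: [656.6, 102.5, 230.4]
ee_rot: [-0.001, 1.0, -0.0, -0.001]
contact_force: [0.2, 0.2, 0.9]
gripper_width: 85.5
grasp_force: 0.0
```

```bash
cat >> h.py <<'E'
from scipy.spatial.transform import Rotation
def wrist():
    s=arm.read_state(); p=eyes.get_image("wrist")
    T=np.eye(4); T[:3,:3]=Rotation.from_quat(s["ee_rot"]).as_matrix(); T[:3,3]=s["position"]
    M=np.linalg.inv(T@p["hand_eye"]); p["R"]=M[:3,:3]; p["t"]=M[:3,3]; return s,p
def find(n,p,ms=.3):
    for r in nets.masks_of(n,p)[:3]:
        if r["score"]<ms: continue
        q=pts(p,r["region"])
        if len(q)<5: continue
        zt=np.percentile(q[:,2],97); t=q[q[:,2]>zt-4]
        c,rad=cv2.minEnclosingCircle(t[:,:2].astype(np.float32))
        print(n,round(r["score"],2),[int(b) for b in r["bbox"]],"ztop",round(zt),"topc",np.round(c),"r",round(rad),"topmed",np.median(t,0).round(),"lo",np.percentile(q,3,axis=0).round(),"hi",np.percentile(q,97,axis=0).round())
E
python3 - <<'E'
from h import *
s,p=wrist(); print(s["position"],p["hand_eye"].round(2).tolist())
cv2.imwrite("pics/w1.png",p["frame"][:,:,::-1])
find("small_red",p); find("short_stack",p)
E
```

```text
[656.6355615  102.47675234 230.41166493] [[0.0, -0.96, -0.29, 74.13], [1.0, 0.0, -0.0, 0.91], [0.0, -0.29, 0.96, -142.59], [0.0, 0.0, 0.0, 1.0]]
small_red 0.7 [241, 158, 267, 187] ztop 67 topc [659. 104.] r 11 topmed [659. 103.  66.] lo [643.  90.  18.] hi [670. 118.  67.]
short_stack 0.66 [333, 128, 391, 183] ztop 46 topc [637. 237.] r 29 topmed [637. 237.  44.] lo [608. 209.   7.] hi [661. 262.  46.]
```

View pics/w1.png

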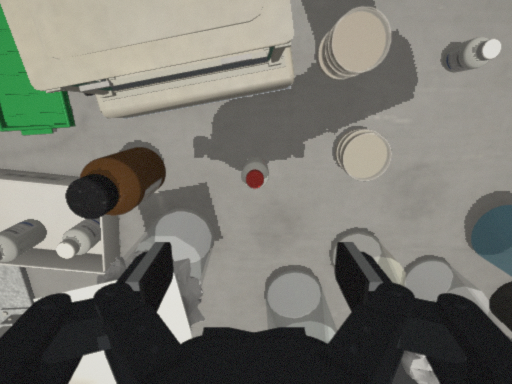

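The wrist view shows small_red at (254,175), the balance above it and the amber bottle at (120,185). The camera sits on the balance side, so I'll turn the tool before going down there. First I'll check joint 6.

```bash
python3 -c "
from h import *
print(arm.read_state()['joints'].round(3))
s,p=wrist()
q=pts(p); 
for lim in ((580,740,20,190),):
    m=(q[:,0]>lim[0])&(q[:,0]<lim[1])&(q[:,1]>lim[2])&(q[:,1]<lim[3])&(q[:,2]>15)&(q[:,2]<200)
    w=q[m]; c,n=np.unique((w[:,:2]//20*20).astype(int),axis=0,return_counts=True)
    for a,b in zip(c,n):
        if b>15: k=((w[:,:2]//20*20)==a).all(1); print(a,b,round(w[k,2].max()))
"
```

```text
[ 0.395  0.451  0.113  0.    -1.233 -1.967]
[640  80] 166 67
[640 100] 335 68
[660  80] 64 67
[660 100] 115 68
[700  20] 247 195
[700  40] 203 195
[720  20] 1576 198
[720  40] 539 198
```

Emit:
{"method": "apply_moves", "body": {
  "delta_rot": [
    [0,0,0],
    [0,0,0.9375],
    [0,0,0.9375],
    [0,0,0.9375],
    [0,0,0.9375],
    [0,0,0.9375],
    [0,0,0.9375],
    [0,0,0.9375],
    [0,0,0.9375],
    [0,0,0],
    [0,0,0],
    [0,0,0],
    [0,0,0],
    [0,0,0],
    [0,0,0],
    [0,0,0],
    [0,0,0],
    [0,0,0]
  ],
  "xyz": [
    [-0.1,0.06,0],
    [0,0,0.6],
    [0,0,0.6],
    [0,0,0.6],
    [0,0,0.6],
    [0,0,0.6],
    [0,0,0.6],
    [0,0,0.6],
    [0,0,0.6],
    [0,0,0.5],
    [0,0,0.5],
    [0,0,0.5],
    [0,0,0.5],
    [0,0,0.5],
    [0,0,0.5],
    [0,0,0.5],
    [0,0,0.38],
    [0,0,0]
  ],
  "hand": [-0.3,-0.3,-0.3,-0.3,-0.3,-0.3,-0.3,-0.3,-0.3,-0.3,-0.3,-0.3,-0.3,-0.3,-0.3,-0.3,-0.3,-0.3]
}}

```text
clock: 5.63
position: [657.3, 102.3, 11.3]
ee_rot: [0.383, 0.924, -0.002, -0.002]
contact_force: [-0.8, 0.3, -0.6]
gripper_width: 55.4
grasp_force: 0.0
```

Emit:
{"method": "apply_moves", "body": {
  "delta_rot": [
    [0,0,0],
    [0,0,0],
    [0,0,0],
    [0,0,0],
    [0,0,0],
    [0,0,0],
    [0,0,0]
  ],
  "xyz": [
    [0,0,0],
    [0,0,0],
    [0,0,0],
    [0,0,0],
    [0,0,0],
    [0,0,0],
    [0,0,-0.3]
  ],
  "hand": [1,1,1,1,1,1,1]
}}

```text
clock: 6.22
position: [657.9, 102.5, 20.8]
ee_rot: [0.383, 0.924, -0.001, -0.001]
contact_force: [-0.6, 0.0, -0.4]
gripper_width: 31.6
grasp_force: 59.4
```

Emit:
{"method": "apply_moves", "body": {
  "delta_rot": [
    [0,0,0],
    [0,0,0],
    [0,0,0],
    [0,0,0],
    [0,0,0],
    [0,0,-0.9375],
    [0,0,-0.9375],
    [0,0,-0.9375],
    [0,0,-0.9375],
    [0,0,-0.9375],
    [0,0,-0.9375],
    [0,0,-0.9375],
    [0,0,-0.9375],
    [0,0,0],
    [0,0,0],
    [0,0,0],
    [0,0,0],
    [0,0,0],
    [0,0,0]
  ],
  "xyz": [
    [0,0,-0.6],
    [0,0,-1],
    [0,0,-1],
    [0,0,-1],
    [0,0,-1],
    [0,0,-0.45],
    [0,0,-0.45],
    [0,0,-0.45],
    [0,0,-0.45],
    [0,0,-0.45],
    [0,0,-0.45],
    [0,0,-0.45],
    [0,0,-0.45],
    [0.35,-0.98,0],
    [0.35,-0.98,0],
    [0.35,-0.98,0],
    [0.35,-0.98,0],
    [0.35,-0.98,0],
    [0.35,-0.98,0]
  ],
  "hand": [1,1,1,1,1,1,1,1,1,1,1,1,1,1,1,1,1,1,1]
}}

```text
clock: 7.8
position: [605.5, -45.4, 227.3]
ee_rot: [-0.0, 1.0, 0.0, 0.0]
contact_force: [0.4, -0.6, -1.2]
gripper_width: 31.4
grasp_force: 59.5
```

Emit:
{"method": "apply_moves", "body": {
  "delta_rot": [
    [0,0,0],
    [0,0,0],
    [0,0,0],
    [0,0,0],
    [0,0,0],
    [0,0,0],
    [0,0,0],
    [0,0,0],
    [0,0,0],
    [0,0,0],
    [0,0,0],
    [0,0,0]
  ],
  "xyz": [
    [0.35,-0.98,0],
    [0.35,-0.98,0],
    [0.35,-0.98,0],
    [0.35,-0.98,0],
    [0.35,-0.98,0],
    [0.35,-0.98,0],
    [0.35,-0.98,0],
    [0.35,-0.98,0],
    [0.35,-0.98,0],
    [0.35,-0.98,0],
    [0,0,0],
    [0,0,0]
  ],
  "hand": [1,1,1,1,1,1,1,1,1,1,1,1]
}}

```text
clock: 8.8
position: [518.1, -290.3, 227.1]
ee_rot: [0.001, 1.0, 0.0, 0.0]
contact_force: [0.8, -0.5, -0.2]
gripper_width: 31.2
grasp_force: 59.6
```

```bash
python3 - <<'E'
from h import *
s,p=wrist(); print(s["position"],s["grasp_force"])
cv2.imwrite("pics/w2.png",p["frame"][:,:,::-1])
for n in ("red_tray","blue_tray","green_tray","small_red"): find(n,p)
for n in ("red_tray","blue_tray","green_tray"):
    for r in nets.masks_of(n,p)[:2]:
        q=pts(p,r["region"]); q=q[(q[:,2]<25)]
        if len(q)>50: print(n,r["score"],cv2.minAreaRect(q[:,:2].astype(np.float32)))
E
```

```text
[ 518.06316078 -290.26319345  227.06900104] 59.55065112328157
red_tray 0.68 [201, 82, 273, 230] ztop 13 topc [ 510. -311.] r 99 topmed [ 463. -317.   13.] lo [ 421. -353.    2.] hi [ 587. -268.   13.]
red_tray 0.49 [302, 87, 374, 236] ztop 13 topc [ 516. -182.] r 99 topmed [ 491. -183.   12.] lo [ 428. -226.    2.] hi [ 604. -138.   13.]
blue_tray 0.71 [102, 78, 178, 231] ztop 14 topc [ 505. -432.] r 99 topmed [ 482. -433.   13.] lo [ 417. -478.    2.] hi [ 593. -387.   14.]
green_tray 0.76 [305, 89, 373, 233] ztop 13 topc [ 517. -181.] r 100 topmed [ 495. -182.   12.] lo [ 428. -226.    1.] hi [ 604. -137.   13.]
small_red 0.65 [220, 210, 289, 325] ztop 278 topc [ 517. -290.] r 11 topmed [ 516. -290.  278.] lo [ 500. -303.  222.] hi [ 524. -276.  278.]
red_tray 0.68 ((509.6332702636719, -310.6347961425781), (193.2849578857422, 92.32091522216797), 0.0031037037260830402)
red_tray 0.49 ((516.5623168945312, -181.34030151367188), (193.36465454101562, 91.5820083618164), 3.4605395793914795)
blue_tray 0.71 ((507.9868469238281, -436.4938049316406), (98.44124603271484, 198.6629180908203), 84.87014770507812)
green_tray 0.76 ((517.8134155273438, -178.27310180664062), (196.23265075683594, 97.55418395996094), 3.4605395793914795)
```

View pics/w2.png

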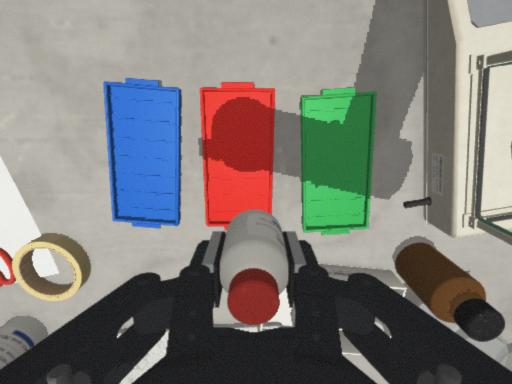

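The wrist view shows the bottle held upright at (253,260), with the trays at blue (143,155), red (238,157) and green (338,160). The red tray centre is (510,-311). Next I'll move over it and lower the bottle.

Emit:
{"method": "apply_moves", "body": {
  "delta_rot": [
    [0,0,0],
    [0,0,0],
    [0,0,0],
    [0,0,0],
    [0,0,0],
    [0,0,0],
    [0,0,0],
    [0,0,0],
    [0,0,0],
    [0,0,0],
    [0,0,0],
    [0,0,0],
    [0,0,0],
    [0,0,0]
  ],
  "xyz": [
    [0.32,-0.84,0.5],
    [0,0,1],
    [0,0,1],
    [0,0,1],
    [0,0,1],
    [0,0,1],
    [0,0,1],
    [0,0,0.8],
    [0,0,0.5],
    [0,0,0.3],
    [0,0,0.2],
    [0,0,0.1],
    [0,0,0],
    [0,0,0]
  ],
  "hand": [1,1,1,1,1,1,1,1,1,1,1,1,1,1]
}}

```text
clock: 10.37
position: [511.8, -310.3, 18.1]
ee_rot: [-0.0, 1.0, -0.0, 0.001]
contact_force: [-0.3, 0.8, 1.8]
gripper_width: 31.6
grasp_force: 59.8
```

Emit:
{"method": "apply_moves", "body": {
  "delta_rot": [
    [0,0,0],
    [0,0,0],
    [0,0,0],
    [0,0,0],
    [0,0,0]
  ],
  "xyz": [
    [0,0,0.05],
    [0,0,0.05],
    [0,0,0.04],
    [0,0,0],
    [0,0,0]
  ],
  "hand": [1,1,1,1,1]
}}

```text
clock: 10.78
position: [511.9, -310.3, 17.9]
ee_rot: [-0.001, 1.0, -0.001, 0.001]
contact_force: [-5.6, 5.7, 20.3]
gripper_width: 31.3
grasp_force: 62.1
```

Emit:
{"method": "apply_moves", "body": {
  "delta_rot": [
    [0,0,0],
    [0,0,0],
    [0,0,0],
    [0,0,0],
    [0,0,0],
    [0,0,0],
    [0,0,0],
    [0,0,0],
    [0,0,0],
    [0,0,0],
    [0,0,0],
    [0,0,0],
    [0,0,0],
    [0,0,0],
    [0,0,0],
    [0,0,0],
    [0,0,0]
  ],
  "xyz": [
    [0,0,-0.1],
    [0,0,0],
    [0,0,0],
    [0,0,0],
    [0,0,0],
    [0,0,0],
    [0,0,-0.3],
    [0,0,-0.6],
    [0,0,-1],
    [0,0,-1],
    [0,0,-1],
    [0,0,-1],
    [0,0,-1],
    [0,0,-1],
    [0,0,-1],
    [0,0,-0.5],
    [0,0,0]
  ],
  "hand": [1,1,-0.3,-0.3,-0.3,-0.3,-0.3,-0.3,-0.3,-0.3,-0.3,-0.3,-0.3,-0.3,-0.3,-0.3,-0.3]
}}

```text
clock: 12.2
position: [512.5, -311.1, 230.2]
ee_rot: [-0.0, 1.0, -0.002, 0.004]
contact_force: [0.2, -1.1, 0.4]
gripper_width: 55.4
grasp_force: 0.0
```

```bash
python3 - <<'E'
from h import *
s,p=wrist(); print(s["clock"],s["position"])
find("small_red",p)
p=eyes.get_image("top"); find("small_red",p)
E
```

```text
12.2 [ 512.45684867 -311.09026382  230.2439372 ]
small_red 0.85 [238, 156, 266, 185] ztop 70 topc [ 512. -310.] r 11 topmed [ 512. -311.   69.] lo [ 495. -325.   21.] hi [ 522. -297.   70.]
```

Emit:
{"method": "apply_moves", "body": {
  "delta_rot": [
    [0,0,0],
    [0,0,0],
    [0,0,0],
    [0,0,0],
    [0,0,0],
    [0,0,0],
    [0,0,0],
    [0,0,0],
    [0,0,0],
    [0,0,0],
    [0,0,0],
    [0,0,0],
    [0,0,0],
    [0,0,0]
  ],
  "xyz": [
    [0.18,0.976,0],
    [0.18,0.976,0],
    [0.18,0.976,0],
    [0.18,0.976,0],
    [0.18,0.976,0],
    [0.18,0.976,0],
    [0.18,0.976,0],
    [0.18,0.976,0],
    [0.18,0.976,0],
    [0.18,0.976,0],
    [0.18,0.976,0],
    [0.18,0.976,0],
    [0.18,0.976,0],
    [0.18,0.976,0]
  ],
  "hand": [-0.3,-0.3,-0.3,-0.3,-0.3,-0.3,-0.3,-0.3,-0.3,-0.3,-0.3,-0.3,-0.3,-0.3]
}}

```text
clock: 13.57
position: [446.8, 32.2, 224.5]
ee_rot: [0.0, 1.0, -0.001, -0.001]
contact_force: [0.8, 0.0, 0.7]
gripper_width: 55.8
grasp_force: 0.0
```

Emit:
{"method": "apply_moves", "body": {
  "delta_rot": [
    [0,0,0],
    [0,0,0],
    [0,0,0],
    [0,0,0],
    [0,0,0],
    [0,0,0],
    [0,0,0],
    [0,0,0],
    [0,0,0],
    [0,0,0],
    [0,0,0],
    [0,0,0],
    [0,0,0],
    [0,0,0],
    [0,0,0],
    [0,0,0]
  ],
  "xyz": [
    [0.18,0.976,0],
    [0.18,0.976,0],
    [0.18,0.976,0],
    [0.18,0.976,0],
    [0.18,0.976,0],
    [0.18,0.976,0],
    [0.18,0.976,0],
    [0.18,0.976,0],
    [0.18,0.976,0],
    [0.18,0.976,0],
    [0.18,0.976,0],
    [0.18,0.976,0],
    [0.18,0.976,0],
    [0.18,0.976,0],
    [0,0,0],
    [0,0,0]
  ],
  "hand": [-0.3,-0.3,-0.3,-0.3,-0.3,-0.3,-0.3,-0.3,-0.3,-0.3,-0.3,-0.3,-0.3,-0.3,-0.3,-0.3]
}}

```text
clock: 14.9
position: [384.2, 373.3, 224.0]
ee_rot: [-0.001, 1.0, -0.002, -0.001]
contact_force: [0.5, 1.1, -0.1]
gripper_width: 55.2
grasp_force: 0.0
```

```bash
python3 - <<'E'
from h import *
s,p=wrist(); print(s["clock"],s["position"],s["joints"].round(2))
for n in ("small_blue","large_blue","tall_stack","small_white"): find(n,p)
E
```

```text
14.9 [384.21897964 373.30897911 223.96379255] [ 1.07  0.24 -0.22 -0.   -1.11 -2.64]
large_blue 0.78 [85, 138, 171, 205] ztop 121 topc [378. 234.] r 19 topmed [378. 235. 120.] lo [350. 220.  16.] hi [398. 263. 121.]
small_white 0.96 [221, 249, 246, 287] ztop 59 topc [523. 346.] r 10 topmed [521. 347.  58.] lo [508. 333.   3.] hi [530. 361.  59.]
small_white 0.4 [241, 158, 270, 191] ztop 76 topc [387. 374.] r 11 topmed [386. 374.  75.] lo [370. 360.  20.] hi [396. 390.  76.]
```

Emit:
{"method": "apply_moves", "body": {
  "delta_rot": [
    [0,0,0],
    [0,0,0],
    [0,0,0],
    [0,0,0],
    [0,0,0],
    [0,0,0],
    [0,0,0],
    [0,0,0],
    [0,0,0],
    [0,0,0],
    [0,0,0],
    [0,0,0],
    [0,0,0],
    [0,0,0],
    [0,0,0],
    [0,0,0],
    [0,0,0],
    [0,0,0],
    [0,0,0],
    [0,0,0]
  ],
  "xyz": [
    [-0.1,0.03,0.8],
    [0,0,1],
    [0,0,1],
    [0,0,1],
    [0,0,0.8],
    [0,0,0.7],
    [0,0,0.7],
    [0,0,0.6],
    [0,0,0.5],
    [0,0,0.5],
    [0,0,0.4],
    [0,0,0.3],
    [0,0,0],
    [0,0,0],
    [0,0,0],
    [0,0,0],
    [0,0,0],
    [0,0,0],
    [0,0,0],
    [0,0,-0.3]
  ],
  "hand": [-0.3,-0.3,-0.3,-0.3,-0.3,-0.3,-0.3,-0.3,-0.3,-0.3,-0.3,-0.3,-0.3,1,1,1,1,1,1,1]
}}

```text
clock: 16.82
position: [386.8, 372.9, 25.1]
ee_rot: [0.0, 1.0, -0.001, -0.001]
contact_force: [-0.2, -0.0, -0.9]
gripper_width: 34.6
grasp_force: 59.7
```

Emit:
{"method": "apply_moves", "body": {
  "delta_rot": [
    [0,0,0],
    [0,0,0],
    [0,0,0],
    [0,0,0],
    [0,0,0],
    [0,0,0],
    [0,0,0],
    [0,0,0],
    [0,0,0],
    [0,0,0],
    [0,0,0],
    [0,0,0],
    [0,0,0],
    [0,0,0],
    [0,0,0],
    [0,0,0],
    [0,0,0],
    [0,0,0],
    [0,0,0],
    [0,0,0]
  ],
  "xyz": [
    [0,0,-0.7],
    [0,0,-1],
    [0,0,-1],
    [0,0,-1],
    [0,0,-1],
    [0,0,-1],
    [0,0,-1],
    [0,0,-1],
    [0,0,-0.8],
    [-0.04,-0.5,0],
    [-0.08,-1,0],
    [-0.08,-1,0],
    [-0.08,-1,0],
    [-0.08,-1,0],
    [-0.08,-1,0],
    [-0.08,-1,0],
    [-0.08,-1,0],
    [-0.08,-1,0],
    [-0.08,-1,0],
    [-0.08,-1,0]
  ],
  "hand": [1,1,1,1,1,1,1,1,1,1,1,1,1,1,1,1,1,1,1,1]
}}

```text
clock: 18.48
position: [407.3, 109.3, 237.7]
ee_rot: [0.0, 1.0, -0.0, -0.001]
contact_force: [0.0, -0.6, -1.2]
gripper_width: 34.2
grasp_force: 59.7
```

Emit:
{"method": "apply_moves", "body": {
  "delta_rot": [
    [0,0,0],
    [0,0,0],
    [0,0,0],
    [0,0,0],
    [0,0,0],
    [0,0,0],
    [0,0,0],
    [0,0,0],
    [0,0,0],
    [0,0,0],
    [0,0,0],
    [0,0,0],
    [0,0,0],
    [0,0,0],
    [0,0,0],
    [0,0,0],
    [0,0,0],
    [0,0,0],
    [0,0,0],
    [0,0,0]
  ],
  "xyz": [
    [-0.08,-1,0],
    [-0.08,-1,0],
    [-0.08,-1,0],
    [-0.08,-1,0],
    [-0.08,-1,0],
    [-0.08,-1,0],
    [-0.08,-1,0],
    [-0.08,-1,0],
    [-0.08,-1,0],
    [-0.08,-1,0],
    [-0.08,-1,0],
    [-0.08,-1,0],
    [-0.08,-1,0],
    [-0.08,-1,0],
    [-0.08,-1,0],
    [-0.08,-1,0],
    [-0.08,-1,0],
    [-0.08,-1,0],
    [-0.08,-1,0],
    [-0.04,-0.5,0]
  ],
  "hand": [1,1,1,1,1,1,1,1,1,1,1,1,1,1,1,1,1,1,1,1]
}}

```text
clock: 20.15
position: [446.3, -378.2, 237.1]
ee_rot: [0.001, 1.0, 0.001, -0.001]
contact_force: [-0.2, -0.0, 0.2]
gripper_width: 34.5
grasp_force: 59.8
```

Emit:
{"method": "apply_moves", "body": {
  "delta_rot": [
    [0,0,0],
    [0,0,0],
    [0,0,0],
    [0,0,0],
    [0,0,0],
    [0,0,0],
    [0,0,0],
    [0,0,0],
    [0,0,0],
    [0,0,0],
    [0,0,0],
    [0,0,0],
    [0,0,0],
    [0,0,0],
    [0,0,0]
  ],
  "xyz": [
    [-0.18,-1,0],
    [-0.18,-1,0.5],
    [0,0,1],
    [0,0,1],
    [0,0,1],
    [0,0,1],
    [0,0,1],
    [0,0,1],
    [0,0,0.8],
    [0,0,0.5],
    [0,0,0.3],
    [0,0,0.2],
    [0,0,0.05],
    [0,0,0],
    [0,0,0]
  ],
  "hand": [1,1,1,1,1,1,1,1,1,1,1,1,1,1,1]
}}

```text
clock: 21.4
position: [456.9, -426.6, 30.6]
ee_rot: [-0.0, 1.0, -0.0, 0.001]
contact_force: [1.2, 0.0, -1.0]
gripper_width: 34.9
grasp_force: 59.9
```

```bash
python3 - <<'E'
from h import *
s,p=wrist(); print(s["clock"],s["position"])
for n in ("small_blue","blue_tray"): find(n,p)
E
```

```text
21.4 [ 456.88081432 -426.57844021   30.56805165]
small_blue 0.83 [216, 206, 292, 332] ztop 87 topc [ 455. -426.] r 11 topmed [ 454. -426.   86.] lo [ 439. -441.   22.] hi [ 462. -411.   87.]
blue_tray 0.93 [177, 154, 329, 328] ztop 14 topc [ 451. -428.] r 56 topmed [ 419. -428.   12.] lo [ 412. -471.    2.] hi [ 530. -384.   14.]
```

Emit:
{"method": "apply_moves", "body": {
  "delta_rot": [
    [0,0,0],
    [0,0,0],
    [0,0,0],
    [0,0,0],
    [0,0,0],
    [0,0,0]
  ],
  "xyz": [
    [0,0,0.1],
    [0,0,0.1],
    [0,0,0.05],
    [0,0,0.03],
    [0,0,0],
    [0,0,0]
  ],
  "hand": [1,1,1,1,1,1]
}}

```text
clock: 22.05
position: [456.3, -426.3, 22.4]
ee_rot: [0.0, 1.0, 0.0, -0.0]
contact_force: [0.2, 0.9, -1.1]
gripper_width: 33.9
grasp_force: 59.9
```

Emit:
{"method": "apply_moves", "body": {
  "delta_rot": [
    [0,0,0],
    [0,0,0],
    [0,0,0]
  ],
  "xyz": [
    [0,0,0.05],
    [0,0,0],
    [0,0,0]
  ],
  "hand": [1,1,1]
}}

```text
clock: 22.3
position: [456.5, -426.4, 22.1]
ee_rot: [-0.0, 1.0, -0.0, 0.0]
contact_force: [-1.1, 2.4, 5.2]
gripper_width: 34.7
grasp_force: 60.4
```

Emit:
{"method": "apply_moves", "body": {
  "delta_rot": [
    [0,0,0],
    [0,0,0],
    [0,0,0],
    [0,0,0],
    [0,0,0],
    [0,0,0],
    [0,0,0],
    [0,0,0],
    [0,0,0],
    [0,0,0],
    [0,0,0],
    [0,0,0],
    [0,0,0],
    [0,0,0],
    [0,0,0]
  ],
  "xyz": [
    [0,0,0],
    [0,0,0],
    [0,0,0],
    [0,0,0],
    [0,0,-0.3],
    [0,0,-0.6],
    [0,0,-1],
    [0,0,-1],
    [0,0,-1],
    [0,0,-1],
    [0,0,-1],
    [0,0,-1],
    [0,0,-1],
    [0,0,-0.9],
    [0,0,0]
  ],
  "hand": [-0.3,-0.3,-0.3,-0.3,-0.3,-0.3,-0.3,-0.3,-0.3,-0.3,-0.3,-0.3,-0.3,-0.3,-0.3]
}}

```text
clock: 23.55
position: [458.2, -428.0, 248.0]
ee_rot: [-0.0, 1.0, -0.004, 0.004]
contact_force: [1.5, -1.6, 0.7]
gripper_width: 55.6
grasp_force: 0.0
```

```bash
python3 - <<'E'
from h import *
s,p=wrist(); print(s["clock"],s["position"])
for n in ("small_blue","blue_tray","small_red"): find(n,p)
for r in nets.masks_of("blue_tray",p)[:1]:
    q=pts(p,r["region"]); q=q[(q[:,2]>8)&(q[:,2]<18)]   # rim
    for a in (420,460,500,540,580):
        k=q[abs(q[:,0]-a)<8]; print(a,len(k),np.percentile(k[:,1],[1,99]).round() if len(k)>5 else '')
E
```

```text
23.55 [ 458.15095333 -428.03471625  247.98846229]
small_blue 0.9 [240, 149, 275, 180] ztop 79 topc [ 456. -426.] r 11 topmed [ 455. -426.   78.] lo [ 439. -441.   18.] hi [ 465. -410.   79.]
blue_tray 0.89 [217, 128, 288, 258] ztop 14 topc [ 505. -433.] r 100 topmed [ 479. -430.   13.] lo [ 416. -477.    2.] hi [ 593. -388.   14.]
small_red 0.63 [325, 189, 357, 221] ztop 69 topc [ 512. -311.] r 11 topmed [ 511. -311.   69.] lo [ 495. -327.   10.] hi [ 523. -300.   69.]
420 331 [-470. -381.]
460 70 [-475. -383.]
500 65 [-479. -387.]
540 48 [-480. -391.]
580 56 [-485. -394.]
```

Emit:
{"method": "apply_moves", "body": {
  "delta_rot": [
    [0,0,0],
    [0,0,0],
    [0,0,0],
    [0,0,0],
    [0,0,0],
    [0,0,0],
    [0,0,0],
    [0,0,0],
    [0,0,0],
    [0,0,0],
    [0,0,0],
    [0,0,0],
    [0,0,0],
    [0,0,0],
    [0,0,0],
    [0,0,0],
    [0,0,0],
    [0,0,0],
    [0,0,0],
    [0,0,0]
  ],
  "xyz": [
    [0.06,0.5,0],
    [0.12,1,0],
    [0.12,1,0],
    [0.12,1,0],
    [0.12,1,0],
    [0.12,1,0],
    [0.12,1,0],
    [0.12,1,0],
    [0.12,1,0],
    [0.12,1,0],
    [0.12,1,0],
    [0.12,1,0],
    [0.12,1,0],
    [0.12,1,0],
    [0.12,1,0],
    [0.12,1,0],
    [0.12,1,0],
    [0.12,1,0],
    [0.12,1,0],
    [0.12,1,0]
  ],
  "hand": [-0.3,-1,-1,-1,-1,-1,-1,-1,-1,-1,-1,-1,-1,-1,-1,-1,-1,-1,-1,-1]
}}

```text
clock: 25.47
position: [396.6, 62.3, 240.7]
ee_rot: [-0.0, 1.0, -0.0, -0.001]
contact_force: [0.5, 0.6, -0.5]
gripper_width: 85.6
grasp_force: 0.0
```

Emit:
{"method": "apply_moves", "body": {
  "delta_rot": [
    [0,0,0],
    [0,0,0],
    [0,0,0],
    [0,0,0],
    [0,0,0],
    [0,0,0],
    [0,0,0],
    [0,0,0],
    [0,0,0]
  ],
  "xyz": [
    [0.106,0.98,0],
    [0.106,0.98,0],
    [0.106,0.98,0],
    [0.106,0.98,0],
    [0.106,0.98,0],
    [0.106,0.98,0],
    [0.106,0.98,0],
    [0,0,0],
    [0,0,0]
  ],
  "hand": [-1,-1,-1,-1,-1,-1,-1,-1,-1]
}}

```text
clock: 26.22
position: [378.4, 233.3, 240.4]
ee_rot: [-0.001, 1.0, -0.001, -0.001]
contact_force: [-0.0, -0.3, -0.6]
gripper_width: 85.4
grasp_force: 0.0
```

```bash
python3 - <<'E'
from h import *
s,p=wrist(); print(s["clock"],s["position"])
for n in ("large_blue","tall_stack","short_stack"): find(n,p)
E
```

```text
26.2167 [378.41790821 233.2689463  240.41144525]
large_blue 0.94 [230, 141, 281, 207] ztop 121 topc [378. 234.] r 19 topmed [378. 234. 120.] lo [349. 209.  35.] hi [393. 258. 121.]
tall_stack 0.84 [208, 238, 255, 303] ztop 75 topc [519. 207.] r 30 topmed [517. 206.  74.] lo [490. 181.   5.] hi [542. 233.  75.]
short_stack 0.88 [238, 304, 277, 334] ztop 45 topc [496. 236.] r 127 topmed [615. 236.  45.] lo [605. 213.   3.] hi [625. 263.  45.]
short_stack 0.74 [69, 371, 83, 383] ztop 312 topc [391. 173.] r 1 topmed [391. 173. 312.] lo [391. -87.   0.] hi [777. 173. 312.]
```

Emit:
{"method": "apply_moves", "body": {
  "delta_rot": [
    [0,0,0],
    [0,0,0],
    [0,0,0],
    [0,0,0],
    [0,0,0],
    [0,0,0],
    [0,0,0],
    [0,0,0],
    [0,0,0],
    [0,0,0],
    [0,0,0],
    [0,0,0]
  ],
  "xyz": [
    [0,0,0.8],
    [0,0,1],
    [0,0,1],
    [0,0,1],
    [0,0,1],
    [0,0,0.8],
    [0,0,0.7],
    [0,0,0.6],
    [0,0,0.4],
    [0,0,0.3],
    [0,0,0],
    [0,0,0]
  ],
  "hand": [-1,-1,-1,-1,-1,-1,-1,-1,-1,-1,-1,-1]
}}

```text
clock: 27.42
position: [379.6, 232.4, 51.4]
ee_rot: [0.0, 1.0, -0.0, 0.0]
contact_force: [-0.4, 0.3, 0.1]
gripper_width: 85.0
grasp_force: 0.0
```

Down 2 mm and close, then a slight lift.

Emit:
{"method": "apply_moves", "body": {
  "delta_rot": [
    [0,0,0],
    [0,0,0],
    [0,0,0],
    [0,0,0],
    [0,0,0],
    [0,0,0],
    [0,0,0],
    [0,0,0]
  ],
  "xyz": [
    [0,0,0.08],
    [0,0,0],
    [0,0,0],
    [0,0,0],
    [0,0,0],
    [0,0,0],
    [0,0,-0.2],
    [0,0,-0.2]
  ],
  "hand": [-1,1,1,1,1,1,1,1]
}}

```text
clock: 28.08
position: [378.8, 232.2, 59.2]
ee_rot: [0.0, 1.0, -0.001, -0.001]
contact_force: [0.6, -0.2, -4.1]
gripper_width: 58.5
grasp_force: 65.3
```

```bash
python3 - <<'E'
from h import *
s,p=wrist(); print(s["clock"],s["position"],s["contact_force"])
cv2.imwrite("pics/w3.png",p["frame"][:,:,::-1])
for n in ("large_blue",): find(n,p)
E
```

```text
28.0833 [378.76496541 232.1748682   59.20837836] [ 0.64951993 -0.23968458 -4.05342817]
large_blue 0.58 [189, 170, 317, 338] ztop 129 topc [375. 233.] r 18 topmed [366. 233. 129.] lo [348. 209.  35.] hi [377. 257. 129.]
```

View pics/w3.png

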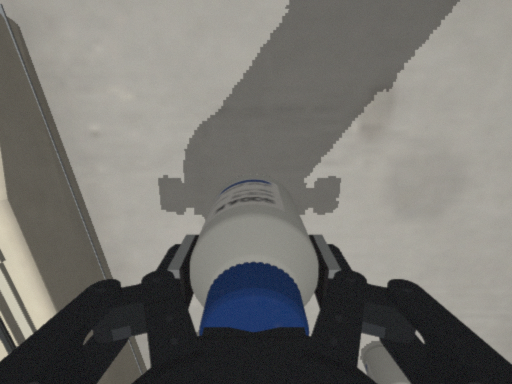

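The wrist view shows large_blue gripped upright, with its cap at (255,290). I'll carry it to the far half of the blue tray.

Emit:
{"method": "apply_moves", "body": {
  "delta_rot": [
    [0,0,0],
    [0,0,0],
    [0,0,0],
    [0,0,0],
    [0,0,0],
    [0,0,0],
    [0,0,0],
    [0,0,0],
    [0,0,0],
    [0,0,0],
    [0,0,0],
    [0,0,0],
    [0,0,0],
    [0,0,0],
    [0,0,0],
    [0,0,0],
    [0,0,0],
    [0,0,0],
    [0,0,0]
  ],
  "xyz": [
    [0,0,-0.5],
    [0,0,-1],
    [0,0,-1],
    [0,0,-1],
    [0,0,-1],
    [0,0,-1],
    [0,0,-1],
    [0,0,-0.8],
    [0,0,-0.5],
    [0,-0.3,0],
    [-0.12,-0.7,0],
    [-0.23,-0.96,0],
    [-0.23,-0.96,0],
    [-0.23,-0.96,0],
    [-0.23,-0.96,0],
    [-0.23,-0.96,0],
    [-0.23,-0.96,0],
    [-0.23,-0.96,0],
    [-0.23,-0.96,0]
  ],
  "hand": [1,1,1,1,1,1,1,1,1,1,1,1,1,1,1,1,1,1,1]
}}

```text
clock: 29.77
position: [426.9, 13.9, 252.5]
ee_rot: [0.0, 1.0, -0.0, -0.002]
contact_force: [-0.1, 0.2, -3.9]
gripper_width: 58.6
grasp_force: 65.9
```

Emit:
{"method": "apply_moves", "body": {
  "delta_rot": [
    [0,0,0],
    [0,0,0],
    [0,0,0],
    [0,0,0],
    [0,0,0],
    [0,0,0],
    [0,0,0],
    [0,0,0],
    [0,0,0],
    [0,0,0],
    [0,0,0],
    [0,0,0],
    [0,0,0],
    [0,0,0],
    [0,0,0],
    [0,0,0],
    [0,0,0],
    [0,0,0],
    [0,0,0]
  ],
  "xyz": [
    [-0.23,-0.96,0],
    [-0.23,-0.96,0],
    [-0.23,-0.96,0],
    [-0.23,-0.96,0],
    [-0.23,-0.96,0],
    [-0.23,-0.96,0],
    [-0.23,-0.96,0],
    [-0.23,-0.96,0],
    [-0.23,-0.96,0],
    [-0.23,-0.96,0],
    [-0.23,-0.96,0],
    [-0.23,-0.96,0],
    [-0.23,-0.96,0],
    [-0.23,-0.96,0],
    [-0.23,-0.96,0],
    [-0.23,-0.96,0],
    [-0.23,-0.96,0],
    [-0.12,-0.5,0],
    [0,0,0]
  ],
  "hand": [1,1,1,1,1,1,1,1,1,1,1,1,1,1,1,1,1,1,1]
}}

```text
clock: 31.35
position: [527.9, -407.0, 250.5]
ee_rot: [0.002, 1.0, 0.001, -0.002]
contact_force: [0.1, 1.3, -4.3]
gripper_width: 58.8
grasp_force: 66.0
```

Emit:
{"method": "apply_moves", "body": {
  "delta_rot": [
    [0,0,0],
    [0,0,0],
    [0,0,0],
    [0,0,0],
    [0,0,0],
    [0,0,0],
    [0,0,0],
    [0,0,0],
    [0,0,0],
    [0,0,0],
    [0,0,0],
    [0,0,0],
    [0,0,0],
    [0,0,0],
    [0,0,0]
  ],
  "xyz": [
    [-0.3,-0.59,0],
    [-0.3,-0.59,0],
    [0,0,0.6],
    [0,0,1],
    [0,0,1],
    [0,0,1],
    [0,0,1],
    [0,0,0.8],
    [0,0,0.7],
    [0,0,0.5],
    [0,0,0.4],
    [0,0,0.3],
    [0,0,0.2],
    [0,0,0],
    [0,0,0]
  ],
  "hand": [1,1,1,1,1,1,1,1,1,1,1,1,1,1,1]
}}

```text
clock: 32.6
position: [544.4, -434.5, 67.4]
ee_rot: [-0.0, 1.0, -0.0, 0.0]
contact_force: [-0.4, -0.4, -3.6]
gripper_width: 58.8
grasp_force: 66.2
```

Emit:
{"method": "apply_moves", "body": {
  "delta_rot": [
    [0,0,0],
    [0,0,0],
    [0,0,0],
    [0,0,0],
    [0,0,0],
    [0,0,0]
  ],
  "xyz": [
    [0,-0.05,0.2],
    [0,0,0.15],
    [0,0,0.08],
    [0,0,0.06],
    [0,0,0],
    [0,0,0]
  ],
  "hand": [1,1,1,1,1,1]
}}

```text
clock: 33.1
position: [544.0, -435.6, 54.5]
ee_rot: [0.0, 1.0, -0.0, -0.0]
contact_force: [-0.2, -0.2, -3.7]
gripper_width: 58.8
grasp_force: 66.2
```

Emit:
{"method": "apply_moves", "body": {
  "delta_rot": [
    [0,0,0],
    [0,0,0],
    [0,0,0],
    [0,0,0]
  ],
  "xyz": [
    [0,0,0.04],
    [0,0,0.04],
    [0,0,0],
    [0,0,0]
  ],
  "hand": [1,1,1,1]
}}

```text
clock: 33.43
position: [544.4, -435.7, 53.5]
ee_rot: [-0.0, 1.0, -0.0, 0.0]
contact_force: [-0.5, 1.0, 0.2]
gripper_width: 58.3
grasp_force: 66.5
```

Emit:
{"method": "apply_moves", "body": {
  "delta_rot": [
    [0,0,0],
    [0,0,0],
    [0,0,0],
    [0,0,0],
    [0,0,0],
    [0,0,0],
    [0,0,0],
    [0,0,0],
    [0,0,0],
    [0,0,0],
    [0,0,0],
    [0,0,0],
    [0,0,0],
    [0,0,0],
    [0,0,0]
  ],
  "xyz": [
    [0,0,0],
    [0,0,0],
    [0,0,0],
    [0,0,0],
    [0,0,0],
    [0,0,-0.3],
    [0,0,-0.6],
    [0,0,-1],
    [0,0,-1],
    [0,0,-1],
    [0,0,-1],
    [0,0,-1],
    [0,0,-1],
    [0,0,-0.6],
    [0,0,0]
  ],
  "hand": [-1,-1,-1,-1,-1,-1,-1,-1,-1,-1,-1,-1,-1,-1,-1]
}}

```text
clock: 34.68
position: [545.5, -436.8, 246.1]
ee_rot: [-0.0, 1.0, -0.003, 0.004]
contact_force: [0.2, -0.4, 0.1]
gripper_width: 85.1
grasp_force: 0.0
```

```bash
python3 - <<'E'
from h import *
s,p=wrist(); print(s["clock"],s["position"])
for n in ("large_blue","small_blue"): find(n,p)
E
```

```text
34.6833 [ 545.49399911 -436.84517007  246.05233948]
large_blue 0.84 [229, 135, 282, 202] ztop 124 topc [ 543. -435.] r 19 topmed [ 542. -436.  123.] lo [ 514. -461.   28.] hi [ 558. -410.  124.]
small_blue 0.62 [245, 79, 280, 109] ztop 79 topc [ 456. -426.] r 11 topmed [ 456. -426.   78.] lo [ 441. -443.   35.] hi [ 472. -411.   79.]
```

Emit:
{"method": "apply_moves", "body": {
  "delta_rot": [
    [0,0,0],
    [0,0,0],
    [0,0,0],
    [0,0,0],
    [0,0,0],
    [0,0,0],
    [0,0,0],
    [0,0,0],
    [0,0,0],
    [0,0,0],
    [0,0,0],
    [0,0,0],
    [0,0,0],
    [0,0,0],
    [0,0,0],
    [0,0,0],
    [0,0,0],
    [0,0,0],
    [0,0,0],
    [0,0,0]
  ],
  "xyz": [
    [-0.07,0.5,0],
    [-0.13,0.96,0],
    [-0.13,0.96,0],
    [-0.13,0.96,0],
    [-0.13,0.96,0],
    [-0.13,0.96,0],
    [-0.13,0.96,0],
    [-0.13,0.96,0],
    [-0.13,0.96,0],
    [-0.13,0.96,0],
    [-0.13,0.96,0],
    [-0.13,0.96,0],
    [-0.13,0.96,0],
    [-0.13,0.96,0],
    [-0.13,0.96,0],
    [-0.13,0.96,0],
    [-0.13,0.96,0],
    [-0.13,0.96,0],
    [-0.13,0.96,0],
    [-0.13,0.96,0]
  ],
  "hand": [-1,-1,-1,-1,-1,-1,-1,-1,-1,-1,-1,-1,-1,-1,-1,-1,-1,-1,-1,-1]
}}

```text
clock: 36.5
position: [606.5, 34.7, 238.6]
ee_rot: [-0.0, 1.0, -0.0, -0.001]
contact_force: [-0.2, -0.2, -0.9]
gripper_width: 85.6
grasp_force: 0.0
```

Emit:
{"method": "apply_moves", "body": {
  "delta_rot": [
    [0,0,0],
    [0,0,0],
    [0,0,0],
    [0,0,0],
    [0,0,0],
    [0,0,0],
    [0,0,0],
    [0,0,0],
    [0,0,0],
    [0,0,0],
    [0,0,0]
  ],
  "xyz": [
    [-0.136,0.9,0],
    [-0.136,0.9,0],
    [-0.136,0.9,0],
    [-0.136,0.9,0],
    [-0.136,0.9,0],
    [-0.136,0.9,0],
    [-0.136,0.9,0],
    [-0.136,0.9,0],
    [-0.136,0.9,0],
    [0,0,0],
    [0,0,0]
  ],
  "hand": [-1,-1,-1,-1,-1,-1,-1,-1,-1,-1,-1]
}}

```text
clock: 37.42
position: [637.1, 236.7, 238.1]
ee_rot: [-0.001, 1.0, -0.001, -0.002]
contact_force: [-0.9, -0.4, -0.2]
gripper_width: 85.2
grasp_force: 0.0
```

```bash
python3 - <<'E'
from h import *
s,p=wrist(); print(s["clock"],s["position"],s["joints"].round(2))
cv2.imwrite("pics/w4.png",p["frame"][:,:,::-1])
for n in ("short_stack","tall_stack"): find(n,p)
q=pts(p); m=(abs(q[:,0]-637)<75)&(abs(q[:,1]-237)<75)&(q[:,2]>10); w=q[m&(np.hypot(q[:,0]-637,q[:,1]-237)>36)&(q[:,2]<200)]
if len(w): print(len(w),np.percentile(w,[2,50,98],axis=0).round())
E
```

```text
37.4167 [637.11661155 236.71337112 238.06263742] [ 0.59  0.48  0.17 -0.   -1.27 -2.16]
short_stack 0.65 [232, 143, 278, 198] ztop 46 topc [637. 237.] r 29 topmed [636. 237.  45.] lo [608. 212.  23.] hi [662. 263.  46.]
tall_stack 0.98 [194, 31, 253, 98] ztop 76 topc [519. 206.] r 29 topmed [518. 206.  74.] lo [495. 182.  30.] hi [546. 233.  76.]
```

View pics/w4.png

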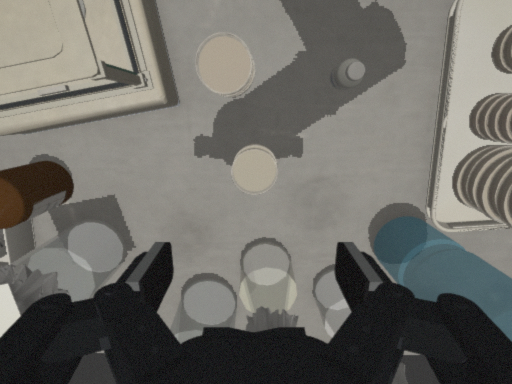

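The wrist view shows the short stack at (255,170), centred, with flasks only behind it from row 240 on. Next: descend and grip.

Emit:
{"method": "apply_moves", "body": {
  "delta_rot": [
    [0,0,0],
    [0,0,0],
    [0,0,0],
    [0,0,0],
    [0,0,0],
    [0,0,0],
    [0,0,0],
    [0,0,0],
    [0,0,0],
    [0,0,0],
    [0,0,0],
    [0,0,0],
    [0,0,0],
    [0,0,0]
  ],
  "xyz": [
    [0,0,0.7],
    [0,0,1],
    [0,0,1],
    [0,0,1],
    [0,0,1],
    [0,0,1],
    [0,0,0.9],
    [0,0,0.8],
    [0,0,0.6],
    [0,0,0.5],
    [0,0,0.4],
    [0,0,0.25],
    [0,0,0],
    [0,0,0]
  ],
  "hand": [-1,-1,-1,-1,-1,-1,-1,-1,-1,-1,-1,-1,-1,-1]
}}

```text
clock: 38.73
position: [638.6, 235.4, 11.7]
ee_rot: [0.0, 1.0, 0.0, 0.0]
contact_force: [-0.3, -0.1, 0.0]
gripper_width: 85.8
grasp_force: 0.0
```

Emit:
{"method": "apply_moves", "body": {
  "delta_rot": [
    [0,0,0],
    [0,0,0],
    [0,0,0],
    [0,0,0],
    [0,0,0],
    [0,0,0],
    [0,0,0]
  ],
  "xyz": [
    [0,0,0],
    [0,0,0],
    [0,0,0],
    [0,0,0],
    [0,0,0],
    [0,0,-0.2],
    [0,0,-0.2]
  ],
  "hand": [1,1,1,1,1,1,1]
}}

```text
clock: 39.32
position: [637.6, 235.1, 21.0]
ee_rot: [0.0, 1.0, -0.0, -0.001]
contact_force: [-0.4, 0.3, -0.9]
gripper_width: 56.5
grasp_force: 64.2
```

Emit:
{"method": "apply_moves", "body": {
  "delta_rot": [
    [0,0,0],
    [0,0,0],
    [0,0,0],
    [0,0,0],
    [0,0,0],
    [0,0,0],
    [0,0,0],
    [0,0,0],
    [0,0,0],
    [0,0,0],
    [0,0,0],
    [0,0,0],
    [0,0,0],
    [0,0,0],
    [0,0,0],
    [0,0,0],
    [0,0,0],
    [0,0,0],
    [0,0,0]
  ],
  "xyz": [
    [0,0,-0.6],
    [0,0,-1],
    [0,0,-1],
    [0,0,-1],
    [0,0,-1],
    [0,0,-1],
    [0,0,-1],
    [0,0,-1],
    [0,0,-0.7],
    [0.08,-0.4,0],
    [0.16,-0.8,0],
    [0.19,-0.98,0],
    [0.19,-0.98,0],
    [0.19,-0.98,0],
    [0.19,-0.98,0],
    [0.19,-0.98,0],
    [0.19,-0.98,0],
    [0.19,-0.98,0],
    [0.19,-0.98,0]
  ],
  "hand": [1,1,1,1,1,1,1,1,1,1,1,1,1,1,1,1,1,1,1]
}}

```text
clock: 40.9
position: [592.8, 7.8, 227.8]
ee_rot: [0.0, 1.0, -0.0, -0.001]
contact_force: [-0.1, 0.7, 0.4]
gripper_width: 56.9
grasp_force: 64.2
```

Emit:
{"method": "apply_moves", "body": {
  "delta_rot": [
    [0,0,0],
    [0,0,0],
    [0,0,0],
    [0,0,0],
    [0,0,0],
    [0,0,0],
    [0,0,0],
    [0,0,0],
    [0,0,0],
    [0,0,0]
  ],
  "xyz": [
    [0.19,-0.98,0],
    [0.19,-0.98,0],
    [0.19,-0.98,0],
    [0.19,-0.98,0],
    [0.19,-0.98,0],
    [0.19,-0.98,0],
    [0.19,-0.98,0],
    [0.15,-0.6,0],
    [0,0,0],
    [0,0,0]
  ],
  "hand": [1,1,1,1,1,1,1,1,1,1]
}}

```text
clock: 41.73
position: [556.1, -177.8, 227.9]
ee_rot: [0.001, 1.0, 0.0, -0.001]
contact_force: [0.6, 0.7, -0.4]
gripper_width: 56.4
grasp_force: 64.2
```

```bash
python3 - <<'E'
from h import *
s,p=wrist(); print(s["clock"],s["position"],s["grasp_force"])
for n in ("short_stack","green_tray"): find(n,p)
for r in nets.masks_of("green_tray",p)[:1]:
    q=pts(p,r["region"]); q=q[(q[:,2]>8)&(q[:,2]<18)]
    for a in (440,480,520,560,590):
        k=q[abs(q[:,0]-a)<8]; print(a,len(k),np.percentile(k[:,1],[1,99]).round() if len(k)>5 else '')
E
```

```text
41.7333 [ 556.08730125 -177.79189152  227.92697453] 64.1590940952301
short_stack 0.84 [193, 187, 318, 324] ztop 261 topc [ 554. -178.] r 29 topmed [ 552. -178.  260.] lo [ 524. -202.  228.] hi [ 578. -152.  261.]
green_tray 0.79 [212, 53, 287, 195] ztop 13 topc [ 512. -180.] r 94 topmed [ 464. -183.   13.] lo [ 428. -225.    2.] hi [ 580. -138.   13.]
440 97 [-230. -142.]
480 87 [-228. -138.]
520 84 [-226. -136.]
560 72 [-223. -133.]
590 49 [-222. -132.]
```

Emit:
{"method": "apply_moves", "body": {
  "delta_rot": [
    [0,0,0],
    [0,0,0],
    [0,0,0],
    [0,0,0],
    [0,0,0],
    [0,0,0],
    [0,0,0],
    [0,0,0],
    [0,0,0],
    [0,0,0],
    [0,0,0],
    [0,0,0],
    [0,0,0],
    [0,0,0]
  ],
  "xyz": [
    [0,0,0.6],
    [0,0,1],
    [0,0,1],
    [0,0,1],
    [0,0,1],
    [0,0,1],
    [0,0,0.9],
    [0,0,0.7],
    [0,0,0.5],
    [0,0,0.3],
    [0,0,0.2],
    [0,0,0.1],
    [0,0,0],
    [0,0,0]
  ],
  "hand": [1,1,1,1,1,1,1,1,1,1,1,1,1,1]
}}

```text
clock: 43.1
position: [557.8, -177.0, 22.0]
ee_rot: [-0.0, 1.0, -0.0, 0.001]
contact_force: [0.7, -1.0, -0.5]
gripper_width: 56.5
grasp_force: 64.2
```

Emit:
{"method": "apply_moves", "body": {
  "delta_rot": [
    [0,0,0],
    [0,0,0],
    [0,0,0],
    [0,0,0]
  ],
  "xyz": [
    [0,0,0.1],
    [0,0,0.05],
    [0,0,0],
    [0,0,0]
  ],
  "hand": [1,1,1,1]
}}

```text
clock: 43.43
position: [557.2, -177.1, 17.7]
ee_rot: [0.0, 1.0, -0.0, 0.0]
contact_force: [-0.1, 0.2, 0.1]
gripper_width: 56.8
grasp_force: 64.2
```

Emit:
{"method": "apply_moves", "body": {
  "delta_rot": [
    [0,0,0],
    [0,0,0],
    [0,0,0],
    [0,0,0]
  ],
  "xyz": [
    [0,0,0.06],
    [0,0,0.04],
    [0,0,0],
    [0,0,0]
  ],
  "hand": [1,1,1,1]
}}

```text
clock: 43.77
position: [557.4, -177.1, 15.8]
ee_rot: [-0.0, 1.0, -0.0, 0.0]
contact_force: [-1.7, 0.5, 6.3]
gripper_width: 56.8
grasp_force: 64.6
```

Emit:
{"method": "apply_moves", "body": {
  "delta_rot": [
    [0,0,0],
    [0,0,0],
    [0,0,0],
    [0,0,0],
    [0,0,0],
    [0,0,0],
    [0,0,0],
    [0,0,0],
    [0,0,0],
    [0,0,0],
    [0,0,0],
    [0,0,0],
    [0,0,0],
    [0,0,0],
    [0,0,0],
    [0,0,0]
  ],
  "xyz": [
    [0,0,0],
    [0,0,0],
    [0,0,0],
    [0,0,0],
    [0,0,0],
    [0,0,-0.3],
    [0,0,-0.6],
    [0,0,-1],
    [0,0,-1],
    [0,0,-1],
    [0,0,-1],
    [0,0,-1],
    [0,0,-1],
    [0,0,-1],
    [0,0,-0.9],
    [0,0,0]
  ],
  "hand": [-0.76,-0.76,-0.76,-0.76,-0.76,-0.76,-0.76,-0.76,-0.76,-0.76,-0.76,-0.76,-0.76,-0.76,-0.76,-0.76]
}}

```text
clock: 45.1
position: [559.6, -177.8, 241.5]
ee_rot: [-0.0, 1.0, -0.001, 0.005]
contact_force: [0.3, -0.2, 0.3]
gripper_width: 75.2
grasp_force: 0.0
```

```bash
python3 - <<'E'
from h import *
s,p=wrist(); print(s["clock"],s["position"])
for n in ("short_stack",): find(n,p)
E
```

```text
45.1 [ 559.63484171 -177.77531825  241.49310488]
short_stack 0.95 [230, 140, 279, 191] ztop 49 topc [ 556. -177.] r 29 topmed [ 555. -177.   48.] lo [ 526. -203.   24.] hi [ 580. -152.   49.]
```

Emit:
{"method": "apply_moves", "body": {
  "delta_rot": [
    [0,0,0],
    [0,0,0],
    [0,0,0],
    [0,0,0],
    [0,0,0],
    [0,0,0],
    [0,0,0],
    [0,0,0],
    [0,0,0],
    [0,0,0],
    [0,0,0],
    [0,0,0],
    [0,0,0],
    [0,0,0],
    [0,0,0],
    [0,0,0],
    [0,0,0],
    [0,0,0]
  ],
  "xyz": [
    [0.1,0.96,0],
    [0.1,0.96,0],
    [0.1,0.96,0],
    [0.1,0.96,0],
    [0.1,0.96,0],
    [0.1,0.96,0],
    [0.1,0.96,0],
    [0.1,0.96,0],
    [0.1,0.96,0],
    [0.1,0.96,0],
    [0.1,0.96,0],
    [0.1,0.96,0],
    [0.1,0.96,0],
    [0.1,0.96,0],
    [0.1,0.96,0],
    [0.1,0.96,0],
    [0,0,0],
    [0,0,0]
  ],
  "hand": [-1,-1,-1,-1,-1,-1,-1,-1,-1,-1,-1,-1,-1,-1,-1,-1,-1,-1]
}}

```text
clock: 46.7
position: [516.4, 207.5, 233.7]
ee_rot: [-0.001, 1.0, -0.001, -0.001]
contact_force: [0.9, 0.1, -0.2]
gripper_width: 85.1
grasp_force: 0.0
```

```bash
python3 - <<'E'
from h import *
s,p=wrist(); print(s["clock"],s["position"])
for n in ("tall_stack","small_white"): find(n,p)
E
```

```text
46.7 [516.35785114 207.50775225 233.66982274]
tall_stack 0.97 [225, 146, 275, 206] ztop 75 topc [519. 206.] r 29 topmed [518. 206.  74.] lo [491. 181.  27.] hi [543. 232.  75.]
small_white 0.67 [342, 159, 382, 189] ztop 59 topc [523. 346.] r 10 topmed [522. 345.  58.] lo [508. 331.   1.] hi [533. 356.  59.]
```

Emit:
{"method": "apply_moves", "body": {
  "delta_rot": [
    [0,0,0],
    [0,0,0],
    [0,0,0],
    [0,0,0],
    [0,0,0],
    [0,0,0],
    [0,0,0],
    [0,0,0],
    [0,0,0],
    [0,0,0],
    [0,0,0],
    [0,0,0],
    [0,0,0],
    [0,0,0]
  ],
  "xyz": [
    [-0.08,-0.04,0.6],
    [0,0,1],
    [0,0,1],
    [0,0,1],
    [0,0,1],
    [0,0,1],
    [0,0,0.9],
    [0,0,0.7],
    [0,0,0.5],
    [0,0,0.4],
    [0,0,0.3],
    [0,0,0.2],
    [0,0,0],
    [0,0,0]
  ],
  "hand": [-1,-1,-1,-1,-1,-1,-1,-1,-1,-1,-1,-1,-1,-1]
}}

```text
clock: 48.02
position: [519.6, 206.0, 20.4]
ee_rot: [0.0, 1.0, 0.0, 0.0]
contact_force: [-0.3, 0.1, -0.1]
gripper_width: 85.4
grasp_force: 0.0
```

Emit:
{"method": "apply_moves", "body": {
  "delta_rot": [
    [0,0,0],
    [0,0,0],
    [0,0,0],
    [0,0,0],
    [0,0,0],
    [0,0,0],
    [0,0,0]
  ],
  "xyz": [
    [0,0,0],
    [0,0,0],
    [0,0,0],
    [0,0,0],
    [0,0,0],
    [0,0,-0.2],
    [0,0,-0.2]
  ],
  "hand": [1,1,1,1,1,1,1]
}}

```text
clock: 48.6
position: [518.6, 205.6, 29.9]
ee_rot: [0.0, 1.0, -0.0, -0.001]
contact_force: [-0.2, -0.1, 0.3]
gripper_width: 57.0
grasp_force: 63.6
```

Emit:
{"method": "apply_moves", "body": {
  "delta_rot": [
    [0,0,0],
    [0,0,0],
    [0,0,0],
    [0,0,0],
    [0,0,0],
    [0,0,0],
    [0,0,0],
    [0,0,0],
    [0,0,0],
    [0,0,0],
    [0,0,0],
    [0,0,0],
    [0,0,0],
    [0,0,0],
    [0,0,0],
    [0,0,0],
    [0,0,0],
    [0,0,0],
    [0,0,0]
  ],
  "xyz": [
    [0,0,-0.6],
    [0,0,-1],
    [0,0,-1],
    [0,0,-1],
    [0,0,-1],
    [0,0,-1],
    [0,0,-1],
    [0,0,-1],
    [0,0,-0.8],
    [0.05,-0.4,0],
    [0.1,-0.8,0],
    [0.1,-0.98,0],
    [0.1,-0.98,0],
    [0.1,-0.98,0],
    [0.1,-0.98,0],
    [0.1,-0.98,0],
    [0.1,-0.98,0],
    [0.1,-0.98,0],
    [0.1,-0.98,0]
  ],
  "hand": [1,1,1,1,1,1,1,1,1,1,1,1,1,1,1,1,1,1,1]
}}

```text
clock: 50.18
position: [494.2, -21.5, 239.3]
ee_rot: [0.0, 1.0, 0.0, -0.001]
contact_force: [0.4, -0.3, -1.4]
gripper_width: 56.9
grasp_force: 63.7
```

Emit:
{"method": "apply_moves", "body": {
  "delta_rot": [
    [0,0,0],
    [0,0,0],
    [0,0,0],
    [0,0,0],
    [0,0,0],
    [0,0,0],
    [0,0,0],
    [0,0,0],
    [0,0,0]
  ],
  "xyz": [
    [0.1,-0.98,0],
    [0.1,-0.98,0],
    [0.1,-0.98,0],
    [0.1,-0.98,0],
    [0.1,-0.98,0],
    [0.1,-0.98,0],
    [0.1,-0.6,0],
    [0,0,0],
    [0,0,0]
  ],
  "hand": [1,1,1,1,1,1,1,1,1]
}}

```text
clock: 50.93
position: [476.9, -182.6, 239.3]
ee_rot: [0.001, 1.0, 0.0, -0.001]
contact_force: [-0.3, 1.3, 0.3]
gripper_width: 56.7
grasp_force: 63.8
```

```bash
python3 - <<'E'
from h import *
s,p=wrist(); print(s["clock"],s["position"],s["grasp_force"])
for n in ("tall_stack","short_stack"): find(n,p)
E
```

```text
50.9333 [ 476.9139719  -182.58708711  239.26135732] 63.803579807281494
tall_stack 0.68 [180, 187, 324, 337] ztop 293 topc [ 472. -182.] r 28 topmed [ 467. -182.  292.] lo [ 447. -205.  233.] hi [ 484. -158.  293.]
```

Emit:
{"method": "apply_moves", "body": {
  "delta_rot": [
    [0,0,0],
    [0,0,0],
    [0,0,0],
    [0,0,0],
    [0,0,0],
    [0,0,0],
    [0,0,0],
    [0,0,0],
    [0,0,0],
    [0,0,0],
    [0,0,0],
    [0,0,0],
    [0,0,0],
    [0,0,0]
  ],
  "xyz": [
    [0,0,0.6],
    [0,0,1],
    [0,0,1],
    [0,0,1],
    [0,0,1],
    [0,0,1],
    [0,0,0.9],
    [0,0,0.7],
    [0,0,0.5],
    [0,0,0.3],
    [0,0,0.2],
    [0,0,0.1],
    [0,0,0],
    [0,0,0]
  ],
  "hand": [1,1,1,1,1,1,1,1,1,1,1,1,1,1]
}}

```text
clock: 52.25
position: [478.5, -181.9, 33.2]
ee_rot: [-0.0, 1.0, -0.0, 0.001]
contact_force: [-0.1, -0.3, -0.7]
gripper_width: 56.4
grasp_force: 63.8
```

Emit:
{"method": "apply_moves", "body": {
  "delta_rot": [
    [0,0,0],
    [0,0,0],
    [0,0,0],
    [0,0,0]
  ],
  "xyz": [
    [0,0,0.1],
    [0,0,0.06],
    [0,0,0],
    [0,0,0]
  ],
  "hand": [1,1,1,1]
}}

```text
clock: 52.58
position: [478.0, -182.1, 28.7]
ee_rot: [0.0, 1.0, -0.0, 0.0]
contact_force: [0.0, -0.5, -0.7]
gripper_width: 57.2
grasp_force: 63.8
```

Emit:
{"method": "apply_moves", "body": {
  "delta_rot": [
    [0,0,0],
    [0,0,0],
    [0,0,0],
    [0,0,0],
    [0,0,0]
  ],
  "xyz": [
    [0,0,0.08],
    [0,0,0.06],
    [0,0,0.04],
    [0,0,0],
    [0,0,0]
  ],
  "hand": [1,1,1,1,1]
}}

```text
clock: 53.0
position: [477.8, -182.1, 24.2]
ee_rot: [0.0, 1.0, -0.0, -0.0]
contact_force: [-0.3, 0.1, 3.3]
gripper_width: 56.6
grasp_force: 63.8
```

Touching the floor. I'll release, retreat and check.

Emit:
{"method": "apply_moves", "body": {
  "delta_rot": [
    [0,0,0],
    [0,0,0],
    [0,0,0],
    [0,0,0],
    [0,0,0],
    [0,0,0],
    [0,0,0],
    [0,0,0],
    [0,0,0],
    [0,0,0],
    [0,0,0],
    [0,0,0],
    [0,0,0],
    [0,0,0],
    [0,0,0],
    [0,0,0],
    [0,0,0],
    [0,0,0]
  ],
  "xyz": [
    [0,0,0],
    [0,0,0],
    [0,0,0],
    [0,0,0],
    [0,0,0],
    [0,0,-0.3],
    [0,0,-0.6],
    [0,0,-1],
    [0,0,-1],
    [0,0,-1],
    [0,0,-1],
    [0,0,-1],
    [0,0,-1],
    [0,0,-1],
    [0,0,-1],
    [0,0,-0.9],
    [0,0,0],
    [0,0,0]
  ],
  "hand": [-0.76,-0.76,-0.76,-0.76,-0.76,-0.76,-0.76,-0.76,-0.76,-0.76,-0.76,-0.76,-0.76,-0.76,-0.76,-0.76,-0.76,-0.76]
}}

```text
clock: 54.5
position: [478.3, -182.0, 271.0]
ee_rot: [0.0, 1.0, -0.0, 0.002]
contact_force: [-0.3, 0.2, -1.2]
gripper_width: 75.6
grasp_force: 0.0
```

```bash
python3 - <<'E'
from h import *
s,p=wrist(); print(s["clock"],s["position"])
cv2.imwrite("pics/w5.png",p["frame"][:,:,::-1])
for n in ("tall_stack","short_stack","small_red","small_blue","large_blue","green_tray"): find(n,p)
p=eyes.get_image("scene"); cv2.imwrite("pics/scene1.png",cv2.resize(p["frame"][:,:,::-1],(768,576)))
E
```

```text
54.5 [ 478.29557472 -182.01166035  270.9717458 ]
tall_stack 0.98 [229, 141, 272, 193] ztop 79 topc [ 477. -182.] r 29 topmed [ 476. -182.   77.] lo [ 449. -207.   16.] hi [ 503. -156.   79.]
short_stack 0.76 [239, 194, 276, 241] ztop 49 topc [ 556. -178.] r 29 topmed [ 555. -177.   48.] lo [ 525. -204.    8.] hi [ 582. -152.   49.]
small_red 0.79 [148, 173, 178, 200] ztop 70 topc [ 512. -310.] r 11 topmed [ 511. -310.   69.] lo [ 495. -319.   16.] hi [ 522. -293.   70.]
small_blue 0.66 [41, 134, 102, 165] ztop 79 topc [ 456. -426.] r 12 topmed [ 455. -425.   78.] lo [ 440. -434.    9.] hi [ 471. -408.   79.]
large_blue 0.69 [19, 178, 106, 249] ztop 124 topc [ 543. -434.] r 18 topmed [ 542. -433.  123.] lo [ 514. -447.   16.] hi [ 560. -405.  124.]
green_tray 0.8 [222, 119, 285, 244] ztop 14 topc [ 516. -180.] r 99 topmed [ 499. -184.   13.] lo [ 425. -227.    2.] hi [ 606. -136.   14.]
```

View pics/w5.png

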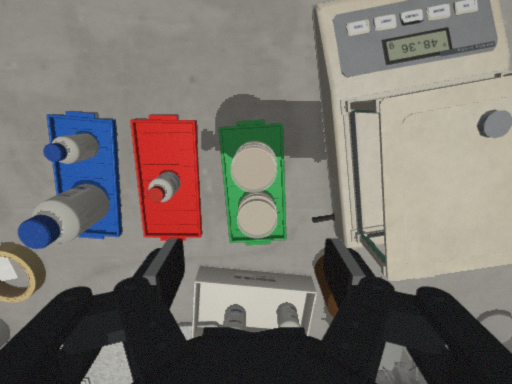

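View pics/scene1.png

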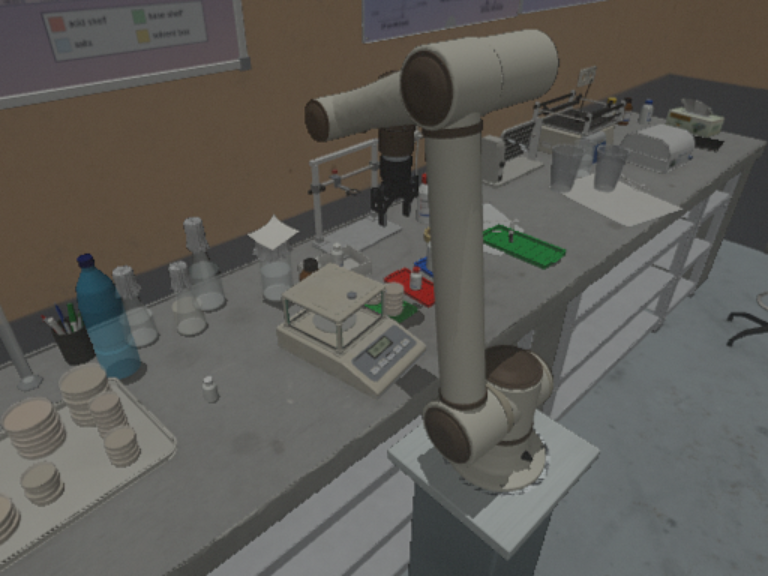

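The wrist view shows everything upright in its tray: blue bottles at (70,148) and (65,215), red at (165,185), stacks at (254,167) and (257,215). The scene view shows the white-capped bottle at (210,388) and the amber bottle at (310,268) still where they were.

```bash
python3 -c "
from h import *
print(arm.job_done())"
```

```text
the job is handed in; nothing more can be done
None
```

All five items stand upright in their trays, the white-capped and brown bottles were left where they stood, and the job was handed in at about 55 s of the allowed 144 s.

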